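# Find the rocking foot on the granite plate

### The job

Two cast conveyor feet are standing on the granite plate for goods-in inspection and one of them is bad: it looks level, but it rocks when the wrong corner is pressed. With the gripper closed, press the two feet lightly (a few newtons) on their corners, one corner after another, until you find the one that rocks, and let it rock over and rest there for a moment under your fingertips; never lean hard on the granite. Then pick that foot up by its socket and set it down gently, upright, on the floor of the empty low tote; leave the sound foot standing where it is on the granite and disturb nothing else.

Things in the scene. Friction and masses are not known exactly. Their poses are not given: they have to be found in the camera images.
- foot_a: one of two like cast-iron conveyor feet (0.66 kg, any yaw). Origin: centre of its underside, level with the pad faces; z up. Base 90 x 90 mm, sides along x, y, from 4 to 12 mm above the origin; round socket on the axis, 34 mm diameter, from 17 to 55 mm up (root 44 mm wide), to grip. At each corner, 34 mm from the centre in x and y, a bolt hole over a 16 mm round pad it stands on.
- foot_b: one of two like cast-iron conveyor feet (0.66 kg, any yaw). Origin: centre of its underside, level with the pad faces; z up. Base 90 x 90 mm, sides along x, y, from 4 to 12 mm above the origin; round socket on the axis, 34 mm diameter, from 17 to 55 mm up (root 44 mm wide), to grip. At each corner, 34 mm from the centre in x and y, a bolt hole over a 16 mm round pad it stands on.
- granite: dark granite inspection plate, 250 mm (x) x 400 mm (y), immovable. Origin: centre of its underside on the bench; its flat top is 60 mm above the origin. The two feet stand on it side by side, 160 to 260 mm apart along its y, loose. The sound foot has four equal pads and stands firm: a pressed corner gives less than 0.7 mm at 8 N.
- granite_top (a point): centre of the granite's top face. The bad foot has one pad 3 mm short (any corner, not visible from above): left alone it stands level on the other three, but 1 to 2 N on that corner tips it by about 0.06 rad, the corner sinking about 2.3 mm until the short pad meets the granite; a steady 5 N holds it there; let go, it falls back level.
- tote: the empty low tote: grey plastic box, outside 300 mm (x) x 200 mm (y) x 75 mm high, walls 5 mm, open on top, grip bars on the two short ends; fixed to the bench. Origin: centre of its underside on the bench. (The larger tote, 400 x 300 x 170 mm with cartons in it, is not this one.)
- tote_floor (a point): centre of the tote's inner floor, 5 mm above the bench
- feeler_set: bystander: folded steel feeler gauge, 105 x 24 x 11 mm, lying on the far edge of the granite; origin centre of its underside
- tape_measure: bystander: tape measure, 62 x 62 x 34 mm, on the bench between the robot and the tote; origin centre of its underside
- scanner: bystander: hand scanner lying on its side, 170 x 62 x 34 mm; origin on its underside
- mouse: bystander: computer mouse, 105 x 60 x 37 mm; origin centre of its underside
- label_roll: bystander: roll of labels standing on end, 100 mm diameter, 55 mm high; origin centre of its underside
- bottle: bystander: drinking bottle, 68 mm diameter, 200 mm high; origin centre of its underside
- small_carton: bystander: small carton, 190 x 52 x 45 mm; origin centre of its underside
Not all that is in view belongs to the job. Leave any green or turquoise look-alike of the foot_b alone.

How it is judged:
By the outcome, as a careful person would: the job done as asked, in the order asked, and still so for the second after the job is handed in, with the robot touching nothing.
It also fails if it takes over 67 s, if anything falls off the work surface, if the arm or the gripper's body presses on something with over 40 N, if the wrist force passes 120 N, or if a joint passes its speed limit or range.

### The arm

A 6-joint arm with a two-finger parallel gripper is mounted at the origin on the work surface. World frame = base frame: x ahead of the robot, y to its left, z up, the work surface at z = 0. Lengths are in mm, angles in rad, forces in N, time in s.
With the tool pointing down it reaches from about 275 to 725 mm from the base axis. Payload 5.6 kg.
Tool frame: the origin (TCP) lies between the finger pads, 19 mm behind the fingertips; this is the grasp point; z points along the fingers, y is the line along which they close (so a half turn about z gives the same grasp; the last joint's range is limited). The gripper opens to 85 mm and grips with 20 to 120 N. Pads are 22 mm wide; open, the fingers measure 114 mm over their backs; the gripper's body (76 mm by 85 mm) begins 54 mm behind the grasp point. The pads swing forward as they close: fully open they stand 13 mm farther back than shut.
Start: joints at [-0.979, 0.255, 0.108, 0, -1.424, -0.285], TCP at [166.125, -524.305, 249.983] pointing down, gripper open.
Joint ranges: [-2.95, 2.95], [-1.21, 1.97], [-1.09, 1.5], [-2.87, 1.71], [-2.94, -0.07], [-3.05, 3.05]. Speed limits (rad/s): [2.57, 2.57, 3.14, 3.14, 3.14, 3.14].

### API

Orientations are given as [roll, pitch, yaw] about the fixed x, y, z axes, in that order (R = Rz(yaw) Ry(pitch) Rx(roll)).
In Python, from bench import state, snapshot, sign_off gives the robot as it stands.
- The arm moves only by the tool drive_tool, never from a script. Its argument "motion" is a list of rows, each a list of 6 numbers: the shift along the world's x, y, z in m, then the turn, a rotation vector about the world's x, y, z in rad. In form: [[dx, dy, dz, wx, wy, wz], ...]. A call has 1 to 5 rows; each row is the pose to reach, as a shift and turn from the pose commanded when the call began; what a row does not reach only later rows make up. A row lasts 1/12 s, in which the tool goes at most 41.7 mm and 7.16 degrees, less where a joint would pass 70% of its speed; a pose out of reach is approached as far as the arm can. A call with a gripper value outside its range is refused whole. "claw" is the opening in per cent of the stroke, from 0 (shut) to 100 (fully open), set as the call begins (left out, the last holds). The fingers move at their own pace and stop on an object; the grip force is fixed at half the most. Time passes only in rows, so rows that repeat a pose let the fingers close. It gives the time, the measured TCP pose, the force, the opening and the grip force at its end, in the units of the state.
- state(): the state, without advancing time (a new reading comes with each control period).
- snapshot(name): name is "scene" or "top" or "wrist"; returns a dict with "img" (480x640x3 uint8, red, green, blue), "mtx" (3x3 intrinsics, pixels), "extrinsics" (4x4, takes a point from world to camera coordinates); the wrist camera has in their place "hand_eye" (4x4, takes a point from camera to tool coordinates, whose origin is the TCP and whose axes are the flange's). Camera axes: x right, y up, looking along -z (the intrinsics and any distortion apply to the point x, -y, -z); pixel columns grow to the right and rows downward; lengths in mm; the calibration is good to about 2 mm. The wrist camera is an equidistant fisheye: a pixel r from the principal point sees the ray r / f radians off the axis. A picture is of the moment at which its call begins: read the wrist's pose just before it. There is no depth.
- sign_off(): hands the job in; it is judged then, once.
The state is a dict: "time_s": time; "joints": joint angles; "qd": joint speeds; "joint_efforts": joint torques, N m; "position": TCP position; "tcp_rot": TCP orientation; "wrist_force": force on the tool from outside, world axes, zero at the start; "wrist_torque": the same for the moment, N m; "width": finger opening in mm; "grasp_force": force on a finger pad.
Only numpy, scipy, OpenCV 4.12 (cv2) and the standard library are available. Lean on these libraries where they do the work, as an engineer would, in place of code of your own. Each camera call takes 0.05 s, during which the arm holds its last target. There are 200 camera calls.

## Working session

There is one attempt and no reset: what is moved stays moved. The work goes in short steps, Python scripts to look and compute and a tool call to move; the robot and the scene stay as the last step left them, time stands still between calls to the robot, and variables do not carry over. Pictures are saved under pics/ and viewed, at most 10 in all, crops included, and the job is handed in when it is done.

Besides the shell and the picture viewer there is one more tool, called after "Request:" as name(argument=value, ...) on one line, values as JSON. drive_tool: Moves the arm, as the interface text tells. Its arguments: {"type":"object","properties":{"motion":{"type":"array"},"claw":{"type":"number"}},"required":["motion"]}

```bash
mkdir -p pics
python3 - <<'E'
from bench import *
import cv2,pickle
print(state())
for n in("scene","top"):
    s=snapshot(n); pickle.dump(s,open(n+".pkl","wb")); cv2.imwrite(f"pics/{n}.png",s["img"][:,:,::-1]); print(s["mtx"],s["extrinsics"],[k for k in s])
E
```

```text
{'time_s': 0.0, 'joints': array([-9.79417329e-01,  2.55747971e-01,  1.06965948e-01, -4.85977036e-04,
       -1.42390559e+00, -2.84608148e-01]), 'qd': array([ 3.85365531e-04, -4.19899048e-04,  1.55741401e-05,  6.38560983e-04,
       -1.42028055e-03, -1.06608075e-03]), 'joint_efforts': array([-1.08196352e-04, -3.86628020e+01,  2.37936419e+01,  5.36516145e+00,
       -6.09713301e-03, -1.14282003e-05]), 'position': array([ 166.00540159, -523.84701462,  249.07826775]), 'tcp_rot': array([ 3.13964248e+00, -6.97695755e-05, -2.83489332e+00]), 'wrist_force': array([ 0.16025689, -0.14513352, -0.55151013]), 'wrist_torque': array([ 0.02249567, -0.01521661, -0.01740752]), 'grasp_force': 0.0, 'width': 85.54678133378407}
[[533.55899375   0.         326.85824819]
 [  0.         533.55899375 239.53389833]
 [  0.           0.           1.        ]] [[-7.04471359e-01  7.09667913e-01 -9.56855589e-03  4.28220911e+02]
 [-5.46870489e-01 -5.34173931e-01  6.44663385e-01  2.16779154e+02]
 [ 4.52385646e-01  4.59379652e-01  7.64406674e-01 -1.51630836e+03]
 [ 0.00000000e+00  0.00000000e+00  0.00000000e+00  1.00000000e+00]] ['img', 'mtx', 'extrinsics']
[[557.37847743   0.         315.50033697]
 [  0.         557.37847743 241.88240403]
 [  0.           0.           1.        ]] [[-2.03995949e-02 -9.99752161e-01 -8.91481977e-03 -3.08811568e+01]
 [ 9.95061861e-01 -2.11686030e-02  9.69731024e-02 -5.15073222e+02]
 [-9.71377830e-02 -6.89258515e-03  9.95247077e-01 -1.17459398e+03]
 [ 0.00000000e+00  0.00000000e+00  0.00000000e+00  1.00000000e+00]] ['img', 'mtx', 'extrinsics']
```

View pics/top.png

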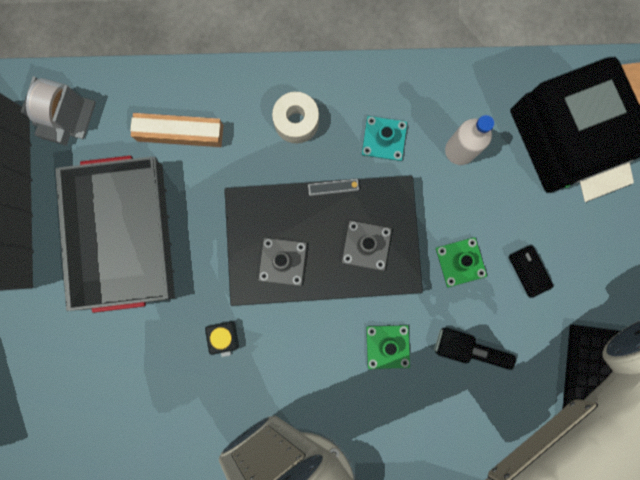

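View pics/scene.png

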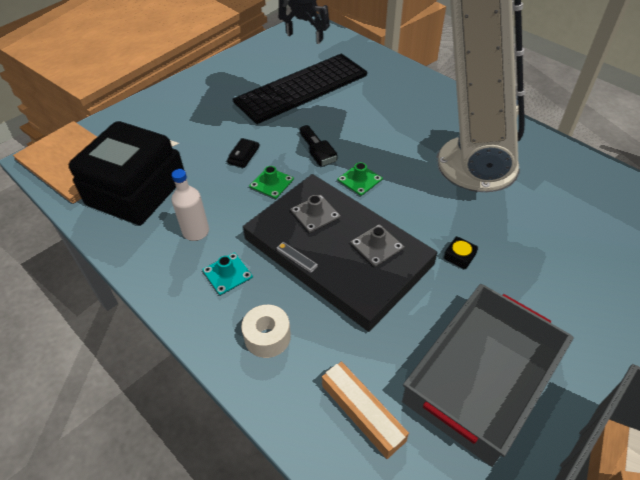

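The top view shows two grey feet on the dark granite at about (283,261) and (368,244). There are green look-alikes at (462,261) and (388,347) and a turquoise one at (384,137), all on the bench. The low tote is at (113,235) with red grip bars. The scene view agrees. The grey pair on the granite fits the description, and I'll confirm it in one enlarged crop.

Run:
```python
import cv2
im=cv2.imread("pics/top.png")
c=cv2.resize(im[200:310,225:425],None,fx=4,fy=4,interpolation=cv2.INTER_CUBIC)
c=cv2.convertScaleAbs(c,alpha=1.5)
cv2.imwrite("pics/crop.png",c)
```

```text
(no output)
```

View pics/crop.png

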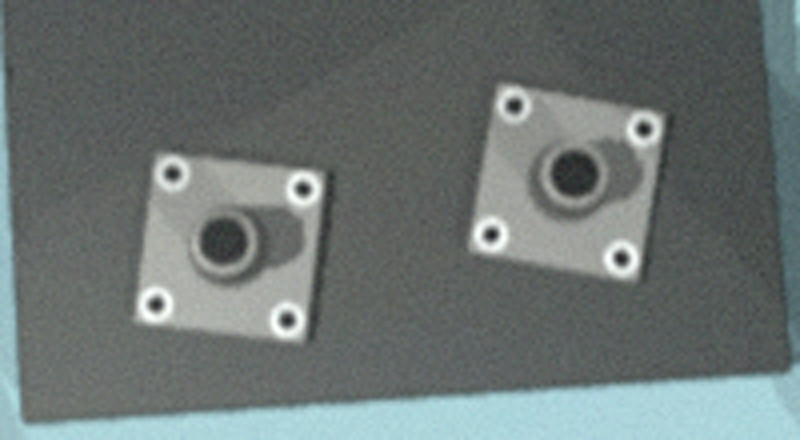

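The crop confirms two grey feet, with white-ringed bolt holes. The left foot's holes are at crop (172,173), (303,188), (287,320), (155,303). The right foot's are at (514,105), (644,129), (621,258), (491,234).

```bash
cat > h.py <<'E'
import numpy as np, pickle
def back(s,uv,z):
    K,E=s["mtx"],s["extrinsics"]; R,t=E[:3,:3],E[:3,3]; c=-R.T@t; o=[]
    for u,v in uv:
        d=R.T@np.array([(u-K[0,2])/K[0,0],-(v-K[1,2])/K[1,1],-1]); o.append(c+d*(z-c[2])/d[2])
    return np.array(o)
E
python3 - <<'E'
from h import *
np.set_printoptions(precision=1,suppress=True)
s=pickle.load(open("top.pkl","rb"))
f=lambda p:[((u+.5)/4-.5+225,(v+.5)/4-.5+200) for u,v in p]
for n,p in dict(L=[(172,173),(303,188),(287,320),(155,303)],R=[(514,105),(644,129),(621,258),(491,234)]).items():
    q=back(s,f(p),72); print(n,q,q.mean(0)); print([np.linalg.norm(q[i]-q[i-1]) for i in range(4)], [np.degrees(np.arctan2(*(q[(i+1)%4]-q[i])[[1,0]])) for i in range(4)])
print(back(s,f([(223,240),(574,174)]),115))
print("tote",back(s,[(57,168),(157,158),(168,298),(70,309)],75),back(s,[(57,168),(157,158),(168,298),(70,309)],75).mean(0))
print("gran",back(s,[(225,187),(413,176),(422.5,292),(230.5,305)],60))
print("feeler",back(s,[(308,186),(357,181),(358,190),(310,194)],70))
print("tape",back(s,[(220,338)],34),"carton",back(s,[(175,128)],45))
E
```

```text
L [[509.8  57.1  72. ]
 [500.5 -10.5  72. ]
 [432.7  -1.1  72. ]
 [442.8  66.7  72. ]] [471.4  28.1  72. ]
[np.float64(67.6409755294051), np.float64(68.2296794726335), np.float64(68.5196346129863), np.float64(68.4867909096169)] [np.float64(-97.7673381991404), np.float64(172.09259766941176), np.float64(81.49664461041725), np.float64(-8.122225548949116)]
R [[ 541.4 -120.5   72. ]
 [ 527.4 -187.4   72. ]
 [ 460.9 -173.4   72. ]
 [ 474.7 -106.9   72. ]] [ 501.1 -147.1   72. ]
[np.float64(68.04635768308805), np.float64(68.2718964651282), np.float64(67.93954536796934), np.float64(67.89483373180111)] [np.float64(-101.78694827406484), np.float64(168.11869809711425), np.float64(78.30283103533651), np.float64(-11.563592047669816)]
[[ 471.6   28.2  115. ]
 [ 500.8 -146.7  115. ]]
tote [[676.6 497.   75. ]
 [693.3 286.9  75. ]
 [400.5 262.2  75. ]
 [382.2 463.   75. ]] [538.1 377.3  75. ]
gran [[ 631.4  146.9   60. ]
 [ 646.1 -250.4   60. ]
 [ 402.1 -260.9   60. ]
 [ 383.5  136.6   60. ]]
feeler [[ 627.7  -28.6   70. ]
 [ 636.  -131.3   70. ]
 [ 616.9 -132.9   70. ]
 [ 610.6  -32.5   70. ]]
tape [[314.6 163.3  34. ]] carton [[766.3 257.2  45. ]]
```

Hole spacing comes out at 68 mm, as specified. The left foot is at (471.5, 28), the right foot at (501, -147), and the tote at about (538, 377). Moving to the first corner of the right foot with the gripper shut.

Request:
drive_tool(motion=[[0.0238,0.0322,0,0,0,0],[0.0476,0.0644,0,0,0,0],[0.0714,0.0966,0,0,0,0],[0.0952,0.1288,0,0,0,0],[0.119,0.161,0,0,0,0]], claw=0)

```text
time_s: 0.52
position: [285.5, -361.6, 249.6]
tcp_rot: [3.141, -0.0, -2.835]
wrist_force: [1.6, -0.2, -0.5]
width: 25.5
grasp_force: 0.0
```

Request:
drive_tool(motion=[[0.0238,0.0322,0,0,0,0],[0.0476,0.0644,0,0,0,0],[0.0714,0.0966,0,0,0,0],[0.0952,0.1288,0,0,0,0],[0.119,0.161,0,0,0,0]])

```text
time_s: 0.93
position: [404.6, -200.4, 249.9]
tcp_rot: [3.141, -0.0, -2.835]
wrist_force: [0.2, -0.9, 0.5]
width: -0.1
grasp_force: 0.0
```

Request:
drive_tool(motion=[[0.018,0.024,-0.02,0,0,0],[0.036,0.048,-0.045,0,0,0],[0.054,0.072,-0.07,0,0,0],[0.0706,0.0954,-0.1,0,0,0],[0.0706,0.0954,-0.1,0,0,0]])

```text
time_s: 1.35
position: [473.3, -103.3, 143.8]
tcp_rot: [3.137, -0.009, -2.833]
wrist_force: [0.0, 0.3, -1.4]
width: 0.2
grasp_force: 0.0
```

Request:
drive_tool(motion=[[0,0,-0.02,0,0,0],[0,0,-0.04,0,0,0],[0,0,-0.048,0,0,0],[0,0,-0.048,0,0,0],[0,0,-0.048,0,0,0]])

```text
time_s: 1.77
position: [474.7, -107.3, 102.4]
tcp_rot: [-3.141, -0.0, -2.835]
wrist_force: [0.6, 0.1, 1.1]
width: 0.0
grasp_force: 0.0
```

Request:
drive_tool(motion=[[0,0,0,0,0,0],[0,0,0,0,0,0],[0,0,0,0,0,0]])

```text
time_s: 2.02
position: [475.3, -107.0, 103.0]
tcp_rot: [-3.141, 0.002, -2.835]
wrist_force: [-0.5, -0.1, -0.5]
width: -0.0
grasp_force: 0.0
```

Request:
drive_tool(motion=[[0,0,-0.004,0,0,0],[0,0,-0.007,0,0,0],[0,0,-0.009,0,0,0],[0,0,-0.0095,0,0,0],[0,0,-0.0095,0,0,0]])

```text
time_s: 2.43
position: [474.5, -106.9, 92.1]
tcp_rot: [3.141, -0.001, -2.835]
wrist_force: [0.2, -0.1, -0.2]
width: -0.1
grasp_force: 0.0
```

Request:
drive_tool(motion=[[0,0,-0.0005,0,0,0],[0,0,-0.0005,0,0,0],[0,0,-0.001,0,0,0],[0,0,-0.001,0,0,0]])

```text
time_s: 2.77
position: [474.7, -106.9, 91.5]
tcp_rot: [3.142, 0.0, -2.835]
wrist_force: [-0.5, 0.3, 0.4]
width: 0.2
grasp_force: 0.0
```

Request:
drive_tool(motion=[[0,0,-0.0005,0,0,0],[0,0,-0.0005,0,0,0]])

```text
time_s: 2.93
position: [474.7, -106.9, 90.9]
tcp_rot: [3.142, -0.0, -2.835]
wrist_force: [0.3, 0.0, 0.3]
width: -0.3
grasp_force: 0.0
```

Request:
drive_tool(motion=[[0,0,-0.0005,0,0,0],[0,0,-0.0005,0,0,0]])

```text
time_s: 3.1
position: [474.8, -106.9, 90.5]
tcp_rot: [-3.142, 0.0, -2.835]
wrist_force: [0.1, 0.4, 0.5]
width: 0.2
grasp_force: 0.5
```

Request:
drive_tool(motion=[[0,0,-0.0005,0,0,0],[0,0,-0.0005,0,0,0]])

```text
time_s: 3.27
position: [474.7, -106.8, 90.0]
tcp_rot: [3.142, 0.0, -2.835]
wrist_force: [-0.8, 0.6, 0.8]
width: 0.2
grasp_force: 0.6
```

Request:
drive_tool(motion=[[0,0,-0.0005,0,0,0],[0,0,-0.0005,0,0,0]])

```text
time_s: 3.43
position: [474.8, -106.8, 89.5]
tcp_rot: [3.142, 0.0, -2.835]
wrist_force: [-0.2, 0.8, 1.4]
width: -0.1
grasp_force: 0.7
```

Request:
drive_tool(motion=[[0,0,-0.0005,0,0,0],[0,0,-0.0005,0,0,0]])

```text
time_s: 3.6
position: [474.8, -106.8, 88.9]
tcp_rot: [3.142, 0.0, -2.835]
wrist_force: [-0.6, 0.7, 1.8]
width: 0.0
grasp_force: 0.7
```

Request:
drive_tool(motion=[[0,0,-0.0005,0,0,0],[0,0,-0.0005,0,0,0]])

```text
time_s: 3.77
position: [474.8, -106.9, 88.6]
tcp_rot: [-3.142, 0.0, -2.835]
wrist_force: [-1.0, 2.1, 1.8]
width: 0.0
grasp_force: 1.2
```

Request:
drive_tool(motion=[[0,0,-0.0005,0,0,0],[0,0,-0.0005,0,0,0]])

```text
time_s: 3.93
position: [474.8, -106.9, 88.5]
tcp_rot: [-3.141, 0.0, -2.835]
wrist_force: [-1.9, 2.0, 5.4]
width: -0.1
grasp_force: 2.6
```

Request:
drive_tool(motion=[[0,0,-0.0003,0,0,0],[0,0,-0.0003,0,0,0]])

```text
time_s: 4.1
position: [474.8, -106.9, 88.4]
tcp_rot: [-3.141, 0.0, -2.834]
wrist_force: [-2.9, 2.4, 7.0]
width: 0.1
grasp_force: 3.4
```

Travel from about 90.6 to 88.4 mm took under 2 N and then went stiff, which matches the 2.3 mm rock. I'll hold it there.

Request:
drive_tool(motion=[[0,0,0.0001,0,0,0],[0,0,0.0001,0,0,0],[0,0,0.0001,0,0,0],[0,0,0.0001,0,0,0],[0,0,0.0001,0,0,0]])

```text
time_s: 4.52
position: [474.8, -106.9, 88.4]
tcp_rot: [-3.141, 0.0, -2.835]
wrist_force: [-2.8, 1.8, 5.9]
width: 0.2
grasp_force: 3.1
```

Request:
drive_tool(motion=[[0,0,0,0,0,0],[0,0,0,0,0,0],[0,0,0,0,0,0],[0,0,0,0,0,0],[0,0,0,0,0,0]])

```text
time_s: 4.93
position: [474.8, -106.9, 88.4]
tcp_rot: [-3.141, 0.0, -2.835]
wrist_force: [-2.4, 2.1, 6.5]
width: 0.2
grasp_force: 3.1
```

Request:
drive_tool(motion=[[0,0,0,0,0,0],[0,0,0,0,0,0],[0,0,0,0,0,0],[0,0,0,0,0,0],[0,0,0,0,0,0]])

```text
time_s: 5.35
position: [474.8, -106.9, 88.4]
tcp_rot: [-3.141, 0.0, -2.835]
wrist_force: [-2.5, 1.8, 7.3]
width: 0.1
grasp_force: 3.1
```

Run:
```python
from bench import *
import cv2
s=state();print(s["position"],s["wrist_force"])
a=snapshot("scene")["img"][:,:,::-1]; b=cv2.imread("pics/scene.png")
f=lambda i:cv2.resize(i[185:255,280:415],None,fx=4,fy=4,interpolation=cv2.INTER_CUBIC)
cv2.imwrite("pics/rock.png",cv2.convertScaleAbs(cv2.vconcat([f(b),f(a)]),alpha=1.4))
```

```text
[ 474.80523332 -106.9125172    88.40220413] [-2.50066586  1.78623733  7.25775682]
```

View pics/rock.png

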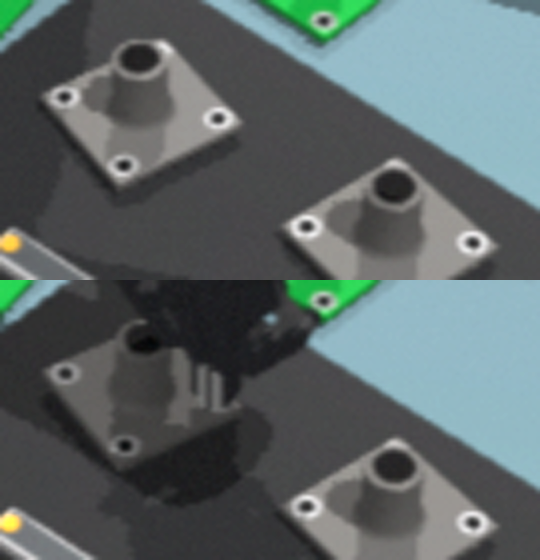

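The lower image (foot held) shows the left foot's socket rim shifted right by about 5 px at 4x compared with the upper one, roughly 3 mm. That fits a tilt, while the other foot, at (395,465), is unchanged. I'll raise the arm and press the adjacent corner as a control.

Request:
drive_tool(motion=[[0,0,0.001,0,0,0],[0,0,0.0025,0,0,0],[0,0,0.006,0,0,0],[0,0,0.025,0,0,0],[0,0,0.05,0,0,0]])

```text
time_s: 5.82
position: [473.0, -106.9, 136.5]
tcp_rot: [3.14, -0.005, -2.835]
wrist_force: [0.3, 0.2, 0.4]
width: -0.1
grasp_force: 0.0
```

Request:
drive_tool(motion=[[-0.005,-0.022,0,0,0,0],[-0.01,-0.045,0,0,0,0],[-0.0138,-0.0665,0,0,0,0],[-0.0138,-0.0665,-0.02,0,0,0],[-0.0138,-0.0665,-0.035,0,0,0]])

```text
time_s: 6.23
position: [460.8, -174.5, 102.5]
tcp_rot: [-3.141, 0.001, -2.837]
wrist_force: [-1.3, 0.2, -0.4]
width: 0.1
grasp_force: 0.0
```

Request:
drive_tool(motion=[[0,0,-0.003,0,0,0],[0,0,-0.006,0,0,0],[0,0,-0.009,0,0,0],[0,0,-0.01,0,0,0],[0,0,-0.01,0,0,0]])

```text
time_s: 6.65
position: [461.3, -173.2, 93.2]
tcp_rot: [-3.141, 0.001, -2.834]
wrist_force: [-1.2, -0.6, -0.1]
width: 0.0
grasp_force: 0.0
```

Request:
drive_tool(motion=[[0,0,-0.0005,0,0,0],[0,0,-0.001,0,0,0],[0,0,-0.0015,0,0,0],[0,0,-0.0015,0,0,0]])

```text
time_s: 6.98
position: [461.0, -173.4, 91.4]
tcp_rot: [-3.142, 0.0, -2.835]
wrist_force: [0.2, 1.0, -0.3]
width: 0.3
grasp_force: 0.0
```

Request:
drive_tool(motion=[[0,0,-0.0005,0,0,0],[0,0,-0.0005,0,0,0]])

```text
time_s: 7.15
position: [461.0, -173.4, 90.8]
tcp_rot: [-3.142, 0.0, -2.835]
wrist_force: [-0.5, 0.2, -0.7]
width: 0.1
grasp_force: 0.0
```

Request:
drive_tool(motion=[[0,0,-0.0004,0,0,0],[0,0,-0.0004,0,0,0]])

```text
time_s: 7.32
position: [461.0, -173.4, 90.8]
tcp_rot: [-3.141, 0.0, -2.835]
wrist_force: [-1.4, 0.4, 3.8]
width: 0.0
grasp_force: 2.1
```

It goes stiff at 90.8 mm, so this foot (the right one in the top view) is the bad one and its short corner was the first I pressed. Now I'll grasp it.

Request:
drive_tool(motion=[[0,0,0.004,0,0,0],[0,0,0.02,0,0,0],[0,0,0.045,0,0,0],[0,0,0.07,0,0,0],[0,0,0.08,0,0,0]])

```text
time_s: 7.73
position: [462.4, -174.0, 174.0]
tcp_rot: [-3.139, 0.004, -2.834]
wrist_force: [1.6, -0.3, -0.1]
width: -0.2
grasp_force: 0.0
```

Request:
drive_tool(motion=[[0.015,0.01,0,0,0,0],[0.03,0.02,0,0,0,0],[0.04,0.0264,0,0,0,0],[0.04,0.0264,0,0,0,0],[0.04,0.0264,0,0,0,0]], claw=100)

```text
time_s: 8.15
position: [500.8, -146.8, 169.9]
tcp_rot: [3.141, -0.001, -2.834]
wrist_force: [-0.9, -0.3, -0.7]
width: 60.3
grasp_force: 0.0
```

Request:
drive_tool(motion=[[0,0,-0.005,0,0,0],[0,0,-0.01,0,0,0],[0,0,-0.01,0,0,0],[0,0,-0.01,0,0,0],[0,0,-0.01,0,0,0]])

```text
time_s: 8.57
position: [500.7, -147.2, 160.4]
tcp_rot: [-3.142, -0.0, -2.835]
wrist_force: [-0.5, 0.4, 0.0]
width: 85.4
grasp_force: 0.0
```

Run:
```python
from bench import *
import cv2
s=state();print(s["position"],s["width"])
w=snapshot("wrist"); print(w["mtx"],w["hand_eye"])
cv2.imwrite("pics/w1.png",w["img"][:,:,::-1])
```

```text
[ 500.69437598 -147.24501356  160.38687122] 85.35703164093782
[[371.64829954   0.         315.6767553 ]
 [  0.         371.64829954 237.41332829]
 [  0.           0.           1.        ]] [[ 4.97966913e-04  9.59643531e-01  2.81218855e-01  7.10437502e+01]
 [ 9.99999697e-01 -3.09731381e-04 -7.13803653e-04 -2.29252803e-01]
 [-5.97894754e-04  2.81219126e-01 -9.59643395e-01 -1.24411367e+02]
 [ 0.00000000e+00  0.00000000e+00  0.00000000e+00  1.00000000e+00]]
```

View pics/w1.png

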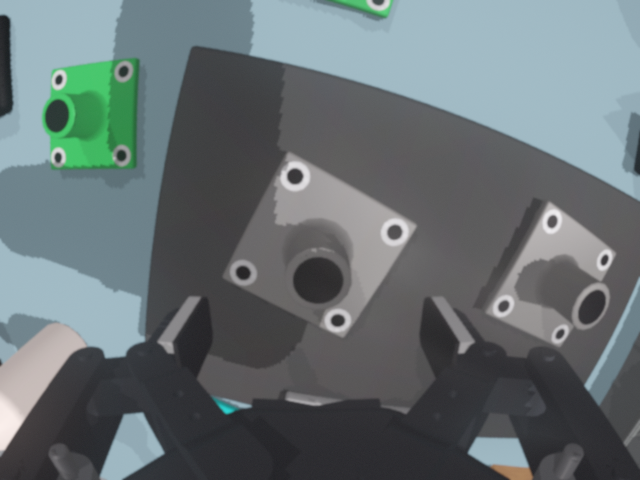

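The wrist view shows the foot's socket at (318,280), centred between the fingertips at columns 190 and 445. Descending and gripping.

Request:
drive_tool(motion=[[0,0,-0.015,0,0,0],[0,0,-0.03,0,0,0],[0,0,-0.045,0,0,0],[0,0,-0.055,0,0,0],[0,0,-0.058,0,0,0]])

```text
time_s: 9.03
position: [499.9, -146.9, 100.8]
tcp_rot: [3.14, -0.003, -2.835]
wrist_force: [-0.8, 0.7, 0.4]
width: 85.1
grasp_force: 0.0
```

Request:
drive_tool(motion=[[0,0,0,0,0,0],[0,0,0,0,0,0],[0,0,0,0,0,0],[0,0,0,0,0,0],[0,0,0,0,0,0]])

```text
time_s: 9.45
position: [501.3, -147.1, 103.0]
tcp_rot: [-3.141, 0.001, -2.835]
wrist_force: [-0.2, -0.5, -0.4]
width: 85.5
grasp_force: 0.0
```

Request:
drive_tool(motion=[[0,0,0,0,0,0],[0,0,0,0,0,0],[0,0,0,0,0,0],[0,0,0,0,0,0],[0,0,0,0,0,0]], claw=0)

```text
time_s: 9.87
position: [501.0, -146.8, 102.7]
tcp_rot: [3.141, 0.0, -2.835]
wrist_force: [-0.7, 1.8, 3.0]
width: 32.9
grasp_force: 60.5
```

Request:
drive_tool(motion=[[0,0,0,0,0,0],[0,0,0,0,0,0],[0,0,0,0,0,0],[0,0,0,0,0,0],[0,0,0,0,0,0]])

```text
time_s: 10.28
position: [501.0, -146.9, 102.7]
tcp_rot: [3.142, 0.0, -2.835]
wrist_force: [-1.7, 3.8, 5.0]
width: 32.8
grasp_force: 60.7
```

Request:
drive_tool(motion=[[0,0,0.003,0,0,0],[0,0,0.01,0,0,0],[0,0,0.025,0,0,0],[0,0,0.045,0,0,0],[0,0,0.065,0,0,0]])

```text
time_s: 10.7
position: [499.7, -147.0, 166.8]
tcp_rot: [3.14, -0.004, -2.835]
wrist_force: [1.3, -0.2, -5.2]
width: 32.7
grasp_force: 60.4
```

Request:
drive_tool(motion=[[0,0,0.02,0,0,0],[0,0,0.035,0,0,0],[0,0.008,0.04,0,0,0],[0,0.02,0.04,0,0,0],[0,0.04,0.04,0,0,0]])

```text
time_s: 11.12
position: [500.1, -106.6, 206.1]
tcp_rot: [3.14, -0.002, -2.837]
wrist_force: [0.0, 0.4, -8.1]
width: 32.4
grasp_force: 60.5
```

Request:
drive_tool(motion=[[0.002,0.026,0,0,0,0],[0.004,0.054,0,0,0,0],[0.006,0.082,0,0,0,0],[0.008,0.11,0,0,0,0],[0.01,0.138,0,0,0,0]])

```text
time_s: 11.53
position: [509.4, 33.2, 205.4]
tcp_rot: [3.141, -0.004, -2.835]
wrist_force: [0.7, 0.7, -5.4]
width: 32.7
grasp_force: 60.5
```

Request:
drive_tool(motion=[[0.002,0.028,0,0,0,0],[0.004,0.056,0,0,0,0],[0.006,0.084,0,0,0,0],[0.008,0.112,0,0,0,0],[0.01,0.14,0,0,0,0]])

```text
time_s: 11.95
position: [519.2, 173.0, 205.3]
tcp_rot: [3.142, -0.004, -2.834]
wrist_force: [1.3, -0.1, -5.9]
width: 32.6
grasp_force: 60.5
```

Request:
drive_tool(motion=[[0.001,0.028,0,0,0,0],[0.002,0.056,0,0,0,0],[0.003,0.084,0,0,0,0],[0.004,0.112,0,0,0,0],[0.004,0.135,0,0,0,0]])

```text
time_s: 12.37
position: [523.1, 308.4, 204.8]
tcp_rot: [-3.141, -0.004, -2.834]
wrist_force: [0.7, 0.2, -6.2]
width: 32.8
grasp_force: 60.6
```

Request:
drive_tool(motion=[[0,0.02,0,0,0,0],[0,0.036,0,0,0,0],[0,0.046,0,0,0,0],[0,0.05,0,0,0,0],[0,0.05,0,0,0,0]])

```text
time_s: 12.78
position: [524.0, 356.6, 205.9]
tcp_rot: [-3.141, -0.002, -2.834]
wrist_force: [0.4, -0.4, -5.7]
width: 32.3
grasp_force: 60.6
```

Request:
drive_tool(motion=[[0,0.006,-0.01,0,0,0],[0,0.012,-0.025,0,0,0],[0,0.018,-0.045,0,0,0],[0,0.018,-0.065,0,0,0],[0,0.018,-0.085,0,0,0]])

```text
time_s: 13.2
position: [524.7, 373.3, 120.8]
tcp_rot: [3.142, -0.001, -2.836]
wrist_force: [0.3, 1.0, -6.3]
width: 32.9
grasp_force: 60.6
```

Request:
drive_tool(motion=[[0,0,-0.018,0,0,0],[0,0,-0.034,0,0,0],[0,0,-0.046,0,0,0],[0,0,-0.054,0,0,0],[0,0,-0.058,0,0,0]])

```text
time_s: 13.62
position: [524.3, 372.8, 62.6]
tcp_rot: [-3.14, -0.002, -2.836]
wrist_force: [-0.0, -0.7, -7.0]
width: 32.6
grasp_force: 60.5
```

Request:
drive_tool(motion=[[0,0,0,0,0,0],[0,0,0,0,0,0],[0,0,0,0,0,0],[0,0,0,0,0,0]])

```text
time_s: 13.95
position: [525.4, 374.4, 65.5]
tcp_rot: [3.141, 0.002, -2.835]
wrist_force: [0.4, 0.9, -6.2]
width: 32.6
grasp_force: 60.6
```

Run:
```python
from bench import *
import cv2
s=state();print(s["position"],s["wrist_force"])
a=snapshot("scene")["img"][:,:,::-1]
cv2.imwrite("pics/tote.png",cv2.convertScaleAbs(cv2.resize(a[260:480,370:640],None,fx=2.5,fy=2.5),alpha=1.5))
```

```text
[525.43028644 374.40928456  65.46957   ] [ 0.43241643  0.89060065 -6.22858741]
```

View pics/tote.png

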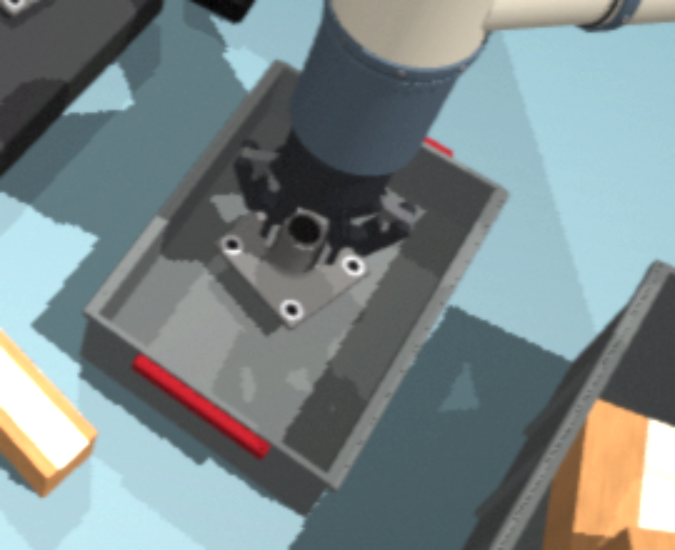

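The crop shows the foot, base around (290,260), inside the tote and clear of all four walls, with the gripper above the rim. Lowering slowly.

Request:
drive_tool(motion=[[0,0,-0.004,0,0,0],[0,0,-0.008,0,0,0],[0,0,-0.012,0,0,0],[0,0,-0.014,0,0,0],[0,0,-0.0145,0,0,0]])

```text
time_s: 14.42
position: [524.5, 373.6, 48.9]
tcp_rot: [-3.141, -0.001, -2.835]
wrist_force: [1.1, 0.4, -6.7]
width: 32.5
grasp_force: 60.6
```

Request:
drive_tool(motion=[[0,0,-0.0005,0,0,0],[0,0,-0.001,0,0,0],[0,0,-0.0015,0,0,0],[0,0,-0.0015,0,0,0]])

```text
time_s: 14.75
position: [525.0, 374.0, 48.4]
tcp_rot: [3.142, 0.0, -2.835]
wrist_force: [0.5, -0.3, -6.4]
width: 32.4
grasp_force: 60.6
```

Request:
drive_tool(motion=[[0,0,-0.0005,0,0,0],[0,0,-0.0005,0,0,0],[0,0,-0.0005,0,0,0]])

```text
time_s: 15.0
position: [524.9, 374.0, 47.9]
tcp_rot: [3.142, 0.0, -2.835]
wrist_force: [0.2, 0.6, -6.6]
width: 32.9
grasp_force: 60.6
```

Request:
drive_tool(motion=[[0,0,-0.0004,0,0,0],[0,0,-0.0004,0,0,0],[0,0,-0.0004,0,0,0]])

```text
time_s: 15.25
position: [525.0, 374.0, 47.8]
tcp_rot: [3.141, 0.0, -2.835]
wrist_force: [-0.3, 0.0, -4.8]
width: 33.0
grasp_force: 60.8
```

Request:
drive_tool(motion=[[0,0,-0.0004,0,0,0],[0,0,-0.0004,0,0,0],[0,0,-0.0004,0,0,0]])

```text
time_s: 15.5
position: [525.0, 374.0, 47.7]
tcp_rot: [3.142, 0.001, -2.835]
wrist_force: [-2.0, -1.7, 0.2]
width: 32.9
grasp_force: 61.3
```

Request:
drive_tool(motion=[[0,0,0,0,0,0],[0,0,0,0,0,0],[0,0,0,0,0,0],[0,0,0,0,0,0],[0,0,0,0,0,0]], claw=80)

```text
time_s: 15.92
position: [525.2, 374.2, 47.3]
tcp_rot: [3.141, 0.001, -2.835]
wrist_force: [0.4, -0.7, 0.2]
width: 68.2
grasp_force: 0.0
```

Request:
drive_tool(motion=[[0,0,0,0,0,0],[0,0,0.01,0,0,0],[0,0,0.025,0,0,0],[0,0,0.05,0,0,0],[0,0,0.08,0,0,0]])

```text
time_s: 16.33
position: [524.2, 373.3, 127.1]
tcp_rot: [-3.14, -0.003, -2.835]
wrist_force: [0.7, 1.0, 0.6]
width: 68.5
grasp_force: 0.0
```

Request:
drive_tool(motion=[[0,0,0.03,0,0,0],[0,0,0.06,0,0,0],[0,0,0.09,0,0,0],[0,0,0.12,0,0,0],[0,0,0.13,0,0,0]])

```text
time_s: 16.75
position: [526.3, 374.4, 263.8]
tcp_rot: [3.139, 0.009, -2.835]
wrist_force: [0.1, -0.3, 1.7]
width: 68.7
grasp_force: 0.0
```

Request:
drive_tool(motion=[[0,0,0,0,0,0],[0,0,0,0,0,0],[0,0,0,0,0,0],[0,0,0,0,0,0]])

```text
time_s: 17.08
position: [524.4, 373.6, 255.5]
tcp_rot: [-3.14, -0.003, -2.835]
wrist_force: [0.9, 0.2, -0.8]
width: 68.5
grasp_force: 0.0
```

Run:
```python
from bench import *
import cv2
s=state();print(s["position"],s["wrist_force"],s["width"])
a=snapshot("scene")["img"][:,:,::-1]
cv2.imwrite("pics/end.png",cv2.convertScaleAbs(a,alpha=1.3))
```

```text
[524.41423661 373.61073919 255.49232379] [ 0.85627855  0.18207487 -0.76437407] 68.51972635119938
```

View pics/end.png

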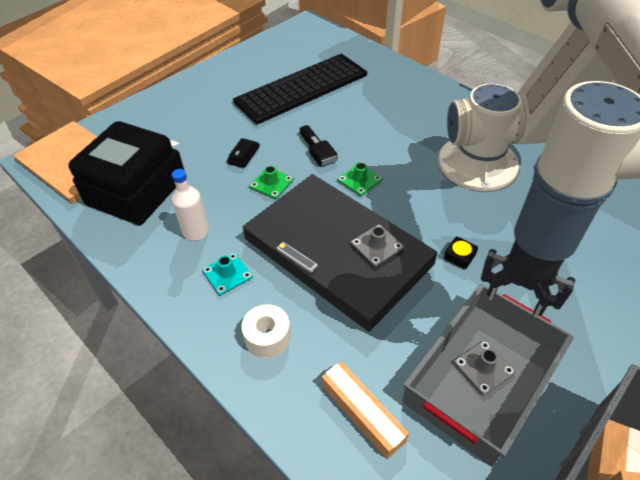

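The final view shows the foot upright on the tote floor at (488,365). The sound foot is unchanged on the granite at (377,243), and everything else is where it was.

```bash
python3 -c "from bench import sign_off; print(sign_off())"
```

```text
the job is handed in; nothing more can be done
None
```

I found the rocking foot, held it rocked over for over a second at about 6–7 N, and set it upright on the low tote's floor. The sound foot was left standing on the granite without being pressed, nothing else moved, and I handed the job in at about 17 s.

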